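# Set the flip timer to green and dock it

### The arm

A 7-joint arm with a two-finger parallel gripper is mounted at the origin on the work surface; the furniture and walls round the work are solid. World frame = base frame: x ahead of the robot, y to its left, z up, the work surface at z = 0. Lengths are in m, angles in rad, forces in N, time in s.
With the tool pointing down it reaches from about 0.4 to 0.85 m from the base axis. Payload 4.5 kg.
Tool frame: the origin (TCP) lies midway between the tips of the shut fingers; the grasp point (between the pads) lies 19 mm behind it; z points along the fingers, y is the line along which they close (so a half turn about z gives the same grasp; the last joint's range is limited). The gripper opens to 88 mm and grips with 3 to 60 N. Pads are 18 mm wide; open, the fingers measure 123 mm over their backs; the gripper's body (75 mm by 187 mm) begins 45 mm behind the grasp point.
Start: joints at [-1.316, 0.689, -0.195, 1.565, 0.157, 0.902, -0.215], TCP at [0.137, 0.61, 0.239] pointing down, gripper open.
Joint ranges: [-3.01, 3.01], [-0.46, 2.08], [-1.47, 1.51], [0.13, 2.56], [-1, 4.14], [0.04, 2.09], [-2.66, 2.66]. Speed limits (rad/s): [2.57, 2.57, 3.14, 3.14, 3.14, 3.14, 3.14].

### API

Orientations are given as a unit quaternion [x, y, z, w].
In Python, from plant import r gives the robot as it stands.
- The arm moves only by the tool carry_out, never from a script. Its argument "plan" is a list of rows, each an object with "rot": the turn, a rotation vector about the tool's x, y, z in rad, a list of three; "xyz": the shift along the tool's x, y, z in m, a list of three; "grip": the closure in counts, from 0 (fully open) to 255 (shut). In form: [{"rot": [wx, wy, wz], "xyz": [dx, dy, dz], "grip": grip}, ...]. A call has 1 to 8 rows; each row is the pose to reach, as a shift and turn from the pose commanded when the call began, along the tool's axes at that moment; what a row does not reach only later rows make up. A row lasts 1/12 s, in which the tool goes at most 41.7 mm and 7.16 degrees, less where a joint would pass 70% of its speed; a pose out of reach is approached as far as the arm can. A call with a gripper value outside its range is refused whole. The fingers move at their own pace and stop on an object; "squeeze" is the grip in N (left out, the last holds). Time passes only in rows, so rows that repeat a pose let the fingers close. It gives the time, the measured TCP pose, the force, the opening and the grip force at its end, in the units of the state.
- r.get_state(): the state, without advancing time (a new reading comes with each control period).
- r.snapshot(name): name is "side" or "top" or "wrist"; returns the picture (480x640x3 uint8, red, green, blue); there is no depth.
- r.camera_params(name): a dict with "fx", "fy", "cx", "cy" (pixels), "position" and "attitude" of the camera in the world; the wrist camera has in their place "hand_eye" (4x4, takes a point from camera to tool coordinates, whose origin is the TCP and whose axes are the flange's). Camera axes: x right, y down, z forward; pixel columns grow to the right and rows downward; lengths in m; the calibration is good to about 2 mm. A picture is of the moment at which its call begins: read the wrist's pose just before it. camera_params takes no time and is no camera call.
- r.finish_job(): hands the job in; it is judged then, once.
The state is a dict: "clock": time; "q": joint angles; "qd": joint speeds; "joint_torque": joint torques, N m; "tool_pos": TCP position; "eef_rot": TCP orientation; "contact_force": force on the tool from outside, world axes, zero at the start; "moment": the same for the moment, N m; "opening": opening from 0.0 (shut) to 1.0 (fully open); "finger_force": force on a finger pad.
Only numpy, scipy, OpenCV 4.12 (cv2) and the standard library are available. Lean on these libraries where they do the work, as an engineer would, in place of code of your own. Each camera call takes 0.05 s, during which the arm holds its last target. There are 200 camera calls.

### The job

Set the six-sided flip timer for the eggs: roll it over until its green side faces up, and leave it lying centred and settled in its black charging cradle, green side up, flat on the cradle's seat. Do not disturb the egg box, the mug, the spice jar or the teaspoon.

Things in the scene. Friction and masses are not known exactly. Their poses are not given: they have to be found in the camera images.
- timer: Loose rigid flip timer, about 160 g: regular hexagonal prism, 64 mm long, 54 mm across flats, 62 mm across edges; six coloured sides, each 31 mm wide; two flat ends. Origin at its centre, 27 mm above what it lies on. Body x is the prism's axis, +x to the screen end; body +z is the outward normal of the green side. Starts lying on the worktop, blue up, any heading.
- green_side (a point): Centre of the timer's green side, 27 mm from its centre. Going round by the right-hand rule about body +x the sides are green, yellow, red, black, blue, white. At the start blue is up and green is two sides (120 degrees) from up: the first side to roll up is white, the next, the same way on, is green.
- screen_end (a point): Centre of the timer's end with the round grey screen in a black ring, 32 mm from its centre along body +x. The other end has seven small speaker holes. Both ends are flat and upright and may be pinched, 64 mm apart.
- cradle: Black charging cradle, fixed: a straight trough with open ends, 50 mm long (body x) and 70 mm wide (y); origin under its centre on the worktop. The two long walls lean outward 60 degrees from level, reach 17 mm above the worktop and fit the timer's lower sides with 2 mm play each way. Docked, the timer lies along body x, either way round, overhanging 7 mm at each end.
- seat (a point): Centre of the cradle's flat seat, 8 mm above the worktop, 35 mm wide between the walls' feet. The docked timer's centre is 27 mm above this point.
- egg_box: Bystander: orange-brown egg box, 106 x 156 x 80 mm, loose; origin under its centre.
- mug: Bystander: striped mug, 86 x 120 x 90 mm, loose; origin under its centre.
- spice_jar: Bystander: upright spice jar with a black cap, 41 mm across, 105 mm tall, loose; origin under its centre.
- teaspoon: Bystander: steel teaspoon, 130 mm long, lying, loose; origin under its centre.
Mind the look-alikes: they are no part of the job. Several things look just like the timer: the one meant starts farthest to the robot's right. Several things have the shape of the cradle; the one meant has the colours described above.

How it is judged:
By the outcome, as a careful person would: the job done as asked, in the order asked, and still so for the second after the job is handed in, with the robot touching nothing.
It also fails if it takes over 72 s, if anything falls off the work surface, if the arm or the gripper's body presses on something with over 40 N, if the wrist force passes 120 N, or if a joint passes its speed limit or range.

## Working session

There is one attempt and no reset: what is moved stays moved. The work goes in short steps, Python scripts to look and compute and a tool call to move; the robot and the scene stay as the last step left them, time stands still between calls to the robot, and variables do not carry over. Pictures are saved under pics/ and viewed, at most 10 in all, crops included, and the job is handed in when it is done.

Besides the shell and the picture viewer there is one more tool, called after "Call:" as a command line: name --argument value ..., lists and objects as JSON in quotes. carry_out: Moves the arm, as the interface text tells. Its arguments: {"type":"object","properties":{"plan":{"type":"array"},"squeeze":{"type":"number"}},"required":["plan"]}

```bash
ls; mkdir -p pics
python3 - <<'E'
from plant import r
import cv2,numpy as np
s=r.get_state();print({k:s[k] for k in('clock','tool_pos','eef_rot','opening')})
for n in('side','top'):
    p=r.camera_params(n);print(n,p)
    cv2.imwrite(f'pics/{n}0.png',r.snapshot(n)[:,:,::-1])
print(r.camera_params('wrist'))
E
```

```text
pics
{'clock': 0.0, 'tool_pos': array([0.13680645, 0.6092147 , 0.23791252]), 'eef_rot': array([ 1.10121193e-01,  9.93917760e-01, -8.99132155e-04, -3.11205959e-05]), 'opening': 1.0002215374669345}
side {'fx': 591.7549493310709, 'fy': 591.7549493310709, 'cx': 313.99450479893665, 'cy': 243.26145459529704, 'position': array([0.21375682, 0.45997796, 1.17000202]), 'attitude': array([-0.30913961,  0.91152096, -0.25598887,  0.0896211 ])}
top {'fx': 567.3848523449075, 'fy': 567.3848523449075, 'cx': 310.49440107191333, 'cy': 242.90525025002114, 'position': array([ 0.44157124, -0.06978173,  1.22419346]), 'attitude': array([ 0.70462194, -0.70395171,  0.0643791 , -0.06176756])}
{'fx': 426.3787433184002, 'fy': 426.3787433184002, 'cx': 316.8711715509005, 'cy': 240.12165397867088, 'hand_eye': array([[ 6.93617918e-04, -9.49123088e-01, -3.14904560e-01,
         8.30366575e-02],
       [ 9.99999624e-01,  4.94631951e-04,  7.11806308e-04,
        -5.18534313e-04],
       [-5.19829945e-04, -3.14904936e-01,  9.49123075e-01,
        -1.46382454e-01],
       [ 0.00000000e+00,  0.00000000e+00,  0.00000000e+00,
         1.00000000e+00]])}
```

View pics/top0.png

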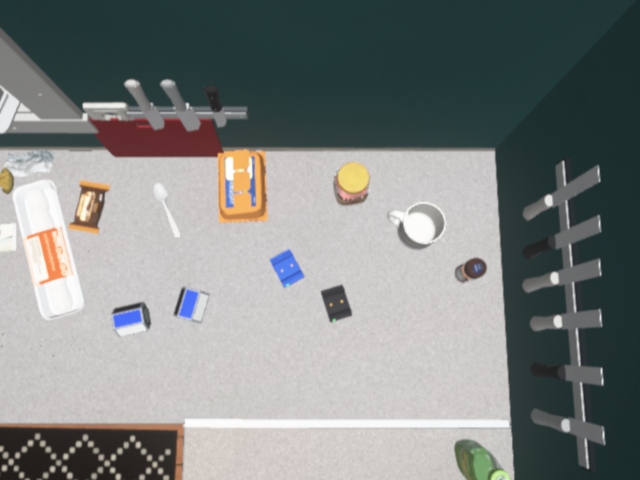

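View pics/side0.png

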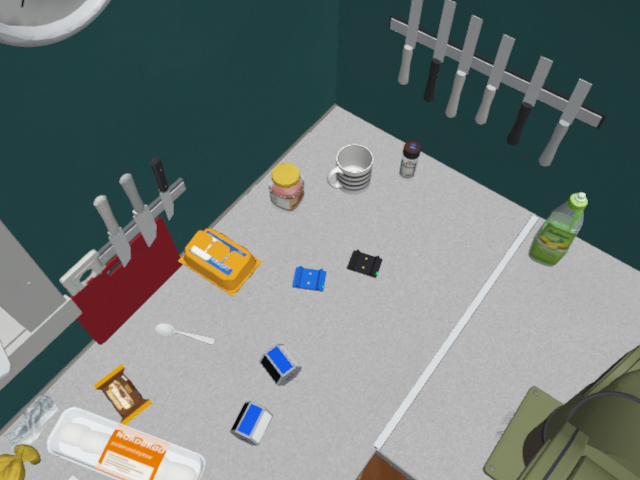

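The top view shows two blue-topped timers, at (130,320) and (191,305), and two cradles, blue at (287,268) and black at (336,303). If image right is the robot's right, the timer meant is the one at (191,305). The cradle meant is the black one. I'll compute world positions and confirm in one crop.

```bash
cat > h.py <<'E'
import numpy as np,cv2
from scipy.spatial.transform import Rotation as R
from plant import r
def cam(n,s=None):
    p=r.camera_params(n)
    K=(p['fx'],p['fy'],p['cx'],p['cy'])
    if n=='wrist':
        s=s or r.get_state();H=p['hand_eye'];T=R.from_quat(s['eef_rot']).as_matrix()
        return K,s['tool_pos']+T@H[:3,3],T@H[:3,:3]
    return K,p['position'],R.from_quat(p['attitude']).as_matrix()
def ray(c,uv,z):
    K,o,M=c;uv=np.atleast_2d(uv).astype(float)
    d=np.c_[(uv[:,0]-K[2])/K[0],(uv[:,1]-K[3])/K[1],np.ones(len(uv))]@M.T
    return o+d*((z-o[2])/d[:,2])[:,None]
def proj(c,P):
    K,o,M=c;q=(np.atleast_2d(P)-o)@M
    return np.c_[K[0]*q[:,0]/q[:,2]+K[2],K[1]*q[:,1]/q[:,2]+K[3]]
def blobs(m,a=30):
    cs,_=cv2.findContours(m.astype(np.uint8),cv2.RETR_EXTERNAL,cv2.CHAIN_APPROX_NONE)
    return [c for c in cs if cv2.contourArea(c)>a]
E
python3 - <<'E'
from h import *
im=cv2.imread('pics/top0.png');c=cam('top');hsv=cv2.cvtColor(im,cv2.COLOR_BGR2HSV)
print('cam axes',c[2].round(3).tolist())
for nm,uv in dict(T1=(191,305),T2=(130,320),blue=(287,268),black=(336,303),egg=(243,187),mug=(422,225),jar=(470,270),spoon=(166,210)).items(): print(nm,ray(c,uv,.02).round(3))
m=cv2.inRange(hsv,(110,150,80),(130,255,255))
for b in blobs(m):
    q=cv2.boxPoints(cv2.minAreaRect(b)); M=b.reshape(-1,2).mean(0)
    print('blue',M,ray(c,M,.054)[0].round(4)); print(ray(c,q,.054)[:,:2].round(4).tolist())
m=cv2.inRange(hsv,(0,0,0),(180,255,60))[250:350,300:370]
for b in blobs(m,200):
    b=b+np.array([300,250]);q=cv2.boxPoints(cv2.minAreaRect(b));print('black',q.mean(0),ray(c,q.mean(0),.012)[0].round(4));print(ray(c,q,.014)[:,:2].round(4).tolist())
a=cv2.resize(im[280:350,100:220],None,fx=6.6,fy=6.6,interpolation=3)[:,:792];b=cv2.imread('pics/side0.png')
d=cv2.resize(b[330:450,220:310],None,fx=3,fy=3);e=cv2.resize(im[230:330,260:380],None,fx=3,fy=3)
o=np.zeros((600,800,3),np.uint8);a=cv2.resize(im[280:350,100:220],None,fx=3.4,fy=3.4,interpolation=3);o[:a.shape[0],:a.shape[1]]=a;o[240:240+d.shape[0],:d.shape[1]]=d;o[:e.shape[0],420:420+e.shape[1]]=e
cv2.imwrite('pics/crop1.png',o)
E
```

```text
cam axes [[0.001, -0.984, 0.178], [-1.0, -0.001, -0.004], [0.004, -0.178, -0.984]]
T1 [[0.525 0.178 0.02 ]]
T2 [[0.494 0.305 0.02 ]]
blue [[ 0.604 -0.024  0.02 ]]
black [[ 0.53  -0.128  0.02 ]]
egg [[0.783 0.074 0.02 ]]
mug [[ 0.699 -0.316  0.02 ]]
jar [[ 0.601 -0.416  0.02 ]]
spoon [[0.731 0.24  0.02 ]]
blue [126.80597015 318.19402985] [0.496  0.3014 0.054 ]
[[0.5004, 0.33], [0.5125, 0.2783], [0.4918, 0.2723], [0.4798, 0.3239]]
blue [188.29230769 303.69230769] [0.5256 0.1769 0.054 ]
[[0.504, 0.1938], [0.554, 0.1808], [0.5478, 0.1596], [0.4978, 0.1728]]
blue [286.54022989 268.04597701] [ 0.5997 -0.0243  0.054 ]
[[0.617, 0.0102], [0.6385, -0.0283], [0.5831, -0.0586], [0.562, -0.0202]]
```

View pics/crop1.png

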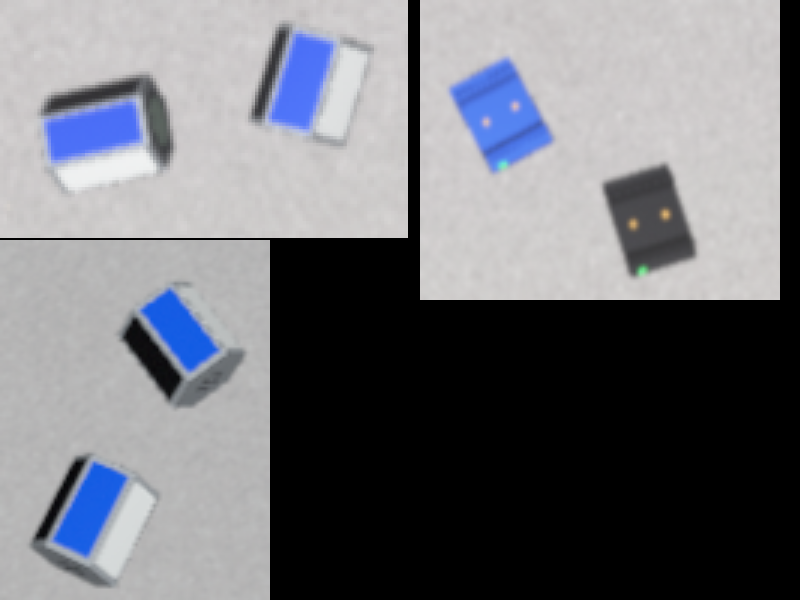

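The crop confirms it. T1 at (190,304) px, world (0.526, 0.177), is the timer with the smaller y and so farthest to the robot's right. T2, at y≈0.30, is the look-alike. The black cradle at (336,303) px is the one meant, and the other cradle is blue. T1's white side faces −y, so I'll pinch its ends and roll it 60° twice, regrasping in between.

First I'll move over T1 and look from close by.

```bash
cat >> h.py <<'E'
def pose(pos,psi,lean=0):
    """tool down with closing axis (tool y) at heading psi deg, then leaned by lean deg about that axis"""
    p=np.radians(psi);y=np.array([np.cos(p),np.sin(p),0]);z=np.array([0,0,-1.])
    M=np.c_[np.cross(y,z),y,z]
    return np.array(pos,float),R.from_rotvec(np.radians(lean)*y)*R.from_matrix(M)
def at(g,psi,lean=0):
    """pose whose grasp point is g"""
    _,Q=pose(g,psi,lean);return np.array(g)+Q.as_matrix()[:,2]*.019,Q
def delta(t,s=None):
    s=s or r.get_state();Q=R.from_quat(s['eef_rot'])
    d=Q.inv().apply(t[0]-s['tool_pos']);w=(Q.inv()*t[1]).as_rotvec()
    print('xyz',d.round(4).tolist(),'rot',w.round(4).tolist(),'|d|',np.linalg.norm(d).round(3),'deg',np.degrees(np.linalg.norm(w)).round(1))
E
python3 - <<'E'
from h import *
delta(pose((.526,.177,.22),-15))
E
```

```text
xyz [-0.4744, -0.3366, 0.0186] rot [-0.0011, 0.0014, 1.6119] |d| 0.582 deg 92.4
```

Call:
carry_out --plan '[{"xyz":[-0.474,-0.337,0.018],"rot":[0,0,1.612],"grip":0},{"xyz":[-0.474,-0.337,0.018],"rot":[0,0,1.612],"grip":0},{"xyz":[-0.474,-0.337,0.018],"rot":[0,0,1.612],"grip":0},{"xyz":[-0.474,-0.337,0.018],"rot":[0,0,1.612],"grip":0},{"xyz":[-0.474,-0.337,0.018],"rot":[0,0,1.612],"grip":0},{"xyz":[-0.474,-0.337,0.018],"rot":[0,0,1.612],"grip":0},{"xyz":[-0.474,-0.337,0.018],"rot":[0,0,1.612],"grip":0},{"xyz":[-0.474,-0.337,0.018],"rot":[0,0,1.612],"grip":0}]'

```text
clock: 0.77
tool_pos: [0.3604, 0.3603, 0.2283]
eef_rot: [0.576, 0.818, -0.0, -0.0]
contact_force: [0.2, 0.5, -0.3]
opening: 1.004
finger_force: 0.0
```

Run:
```python
from h import *
delta(pose((.526,.177,.22),-15))
```

```text
xyz [-0.2284, 0.0941, 0.0083] rot [-0.0002, 0.0001, 0.606] |d| 0.247 deg 34.7
```

Call:
carry_out --plan '[{"xyz":[-0.228,0.094,0.008],"rot":[0,0,0.606],"grip":0},{"xyz":[-0.228,0.094,0.008],"rot":[0,0,0.606],"grip":0},{"xyz":[-0.228,0.094,0.008],"rot":[0,0,0.606],"grip":0},{"xyz":[-0.228,0.094,0.008],"rot":[0,0,0.606],"grip":0},{"xyz":[-0.228,0.094,0.008],"rot":[0,0,0.606],"grip":0},{"xyz":[-0.228,0.094,0.008],"rot":[0,0,0.606],"grip":0},{"xyz":[-0.228,0.094,0.008],"rot":[0,0,0.606],"grip":0},{"xyz":[-0.228,0.094,0.008],"rot":[0,0,0.606],"grip":0}]'

```text
clock: 1.43
tool_pos: [0.5273, 0.1771, 0.22]
eef_rot: [0.793, 0.609, -0.0, 0.001]
contact_force: [-0.8, -0.4, -0.0]
opening: 1.002
finger_force: 0.0
```

Run:
```python
from h import *
s=r.get_state();print(s['q'].round(2),s['qd'].round(2));im=r.snapshot('wrist')[:,:,::-1].copy();c=cam('wrist',s)
cv2.imwrite('pics/w1.png',im)
hsv=cv2.cvtColor(im,cv2.COLOR_BGR2HSV)
for b in blobs(cv2.inRange(hsv,(105,130,80),(130,255,255)),300):
    P=ray(c,b.reshape(-1,2),.054)[:,:2];print(b.reshape(-1,2).mean(0),cv2.minAreaRect((P*1000).astype(np.float32)))
delta(pose((.526,.177,.22),-15))
```

```text
[-0.52  0.63  0.19  1.81 -0.17  0.72 -0.5 ] [-0.06 -0.01 -0.06  0.03 -0.01  0.   -0.01]
[428.4962963 376.8      ] ((585.2510375976562, 8.094999313354492), (31.26628303527832, 44.570068359375), 27.488353729248047)
[620.28571429 248.71428571] ((748.3925170898438, 86.4091796875), (26.186540603637695, 16.838695526123047), 2.6950581073760986)
[314.41262136 213.34951456] ((524.2745361328125, 176.76385498046875), (24.207754135131836, 55.03901672363281), 75.05282592773438)
[222.51834862  50.44495413] ((494.0827941894531, 301.25469970703125), (25.407772064208984, 54.949974060058594), 13.133737564086914)
xyz [-0.0024, 0.0008, -0.0001] rot [-0.0011, 0.0003, 0.0043] |d| 0.003 deg 0.3
```

View pics/w1.png

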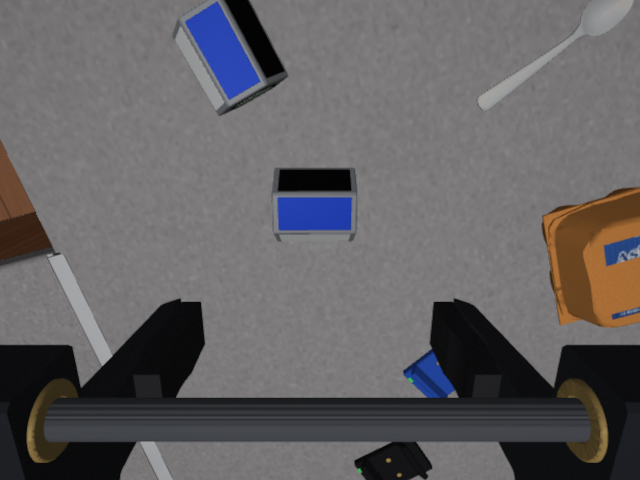

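The wrist view shows T1 centred at (314,213) px, with black on its +y side. That puts it at (0.5243, 0.1768) with its axis at −15°. T2 is at (222,50) and both cradles are at the bottom of the picture. Next I'll pre-grasp with a 30° lean.

Run:
```python
from h import *
g=np.array((.5243,.1768,.027));t=at(g,-15,30)
print(t[1].as_matrix()[:,2]);delta((t[0]-t[1].as_matrix()[:,2]*.08,t[1]))
```

```text
[ 0.12940952  0.48296291 -0.8660254 ]
xyz [-0.0335, -0.0008, 0.1401] rot [-0.0023, 0.5239, 0.004] |d| 0.144 deg 30.0
```

Call:
carry_out --plan '[{"xyz":[-0.0335,-0.001,0.14],"rot":[0,0.524,0.004],"grip":0},{"xyz":[-0.0335,-0.001,0.14],"rot":[0,0.524,0.004],"grip":0},{"xyz":[-0.0335,-0.001,0.14],"rot":[0,0.524,0.004],"grip":0},{"xyz":[-0.0335,-0.001,0.14],"rot":[0,0.524,0.004],"grip":0},{"xyz":[-0.0335,-0.001,0.14],"rot":[0,0.524,0.004],"grip":0},{"xyz":[-0.0335,-0.001,0.14],"rot":[0,0.524,0.004],"grip":0},{"xyz":[-0.0335,-0.001,0.14],"rot":[0,0.524,0.004],"grip":0}]'

```text
clock: 2.07
tool_pos: [0.5186, 0.1496, 0.0839]
eef_rot: [0.767, 0.592, 0.191, -0.157]
contact_force: [-1.0, 0.3, -0.3]
opening: 1.0
finger_force: 0.0
```

Run:
```python
from h import *
g=np.array((.5243,.1768,.027));print(r.get_state()['q'].round(2))
delta(at(g,-15,30))
```

```text
[ 0.24  0.92 -0.55  2.1  -0.86  0.06  0.52]
xyz [-0.0025, -0.0002, 0.0822] rot [-0.0172, 0.0243, 0.0022] |d| 0.082 deg 1.7
```

Call:
carry_out --plan '[{"xyz":[-0.002,0,0.03],"rot":[0,0,0],"grip":0},{"xyz":[-0.0025,0,0.055],"rot":[-0.01,0,0],"grip":0},{"xyz":[-0.0025,0,0.075],"rot":[-0.015,0,0],"grip":0},{"xyz":[-0.0025,0,0.08],"rot":[-0.015,0,0],"grip":0},{"xyz":[-0.0025,0,0.08],"rot":[-0.015,0,0],"grip":0},{"xyz":[-0.0025,0,0.08],"rot":[-0.015,0,0],"grip":0}]'

```text
clock: 2.57
tool_pos: [0.5461, 0.1796, 0.0244]
eef_rot: [0.766, 0.596, 0.181, -0.161]
contact_force: [-1.3, -0.1, 0.3]
opening: 0.998
finger_force: 0.3
```

Run:
```python
from h import *
g=np.array((.5243,.1768,.027));s=r.get_state();print(s['q'].round(2),s['contact_force'],s['tool_pos'])
delta(at(g,-15,30))
```

```text
[ 0.16  1.04 -0.51  2.   -1.    0.04  0.66] [-1.31768844 -0.06291711  0.30998425] [0.5461391  0.17964771 0.0243602 ]
xyz [-0.0054, -0.0199, 0.0135] rot [-0.0369, 0.0357, 0.0042] |d| 0.025 deg 3.0
```

The arm hit its wrist limits with this lean (q5 = −1, q6 = 0.04), so that side isn't reachable. I'll back off, remeasure, and roll from upright to a lean on the other side instead.

Call:
carry_out --plan '[{"xyz":[0.005,0.02,-0.03],"rot":[0,0,0],"grip":0},{"xyz":[0.005,0.02,-0.06],"rot":[0,0,0],"grip":0},{"xyz":[0.005,0,-0.09],"rot":[0,-0.1,0],"grip":0},{"xyz":[0.03,0,-0.13],"rot":[0,-0.25,0],"grip":0},{"xyz":[0.05,0,-0.16],"rot":[0,-0.35,0],"grip":0},{"xyz":[0.08,0,-0.19],"rot":[0,-0.46,0],"grip":0},{"xyz":[0.08,0,-0.19],"rot":[0,-0.46,0],"grip":0},{"xyz":[0.08,0,-0.19],"rot":[0,-0.46,0],"grip":0}]'

```text
clock: 3.23
tool_pos: [0.5512, 0.1712, 0.2367]
eef_rot: [0.782, 0.623, 0.008, -0.017]
contact_force: [0.9, 3.0, -1.5]
opening: 0.999
finger_force: 0.0
```

```bash
cat >> h.py <<'E'
def look(name,lo,hi,z,amin=300):
    s=r.get_state();im=r.snapshot('wrist')[:,:,::-1].copy();c=cam('wrist',s)
    cv2.imwrite(f'pics/{name}.png',im);hsv=cv2.cvtColor(im,cv2.COLOR_BGR2HSV)
    print('q',s['q'].round(2),'pos',s['tool_pos'].round(4),'F',s['contact_force'].round(1))
    for b in blobs(cv2.inRange(hsv,lo,hi),amin):
        P=ray(c,b.reshape(-1,2),z)[:,:2];print(b.reshape(-1,2).mean(0).round(),[np.round(x,1) for x in cv2.minAreaRect((P*1000).astype(np.float32))])
    return im,c
E
python3 - <<'E'
from h import *
look('w2',(105,130,80),(130,255,255),.054)
delta(at((.524,.177,.14),-15,0))
E
```

```text
q [-0.65  0.68  0.52  1.74 -0.48  0.85 -0.13] pos [0.5512 0.1712 0.2367] F [ 0.9  3.  -1.5]
[413. 371.] [array([600.3,  10.9]), array([59.2, 47.5]), np.float64(25.9)]
[599. 253.] [array([763.9,  88.8]), array([61.3, 16.7]), np.float64(3.2)]
[297. 223.] [array([530.1, 168.9]), array([55.1, 25.3]), np.float64(1.1)]
[205.  60.] [array([494. , 301.3]), array([25.4, 54.9]), np.float64(13.1)]
xyz [-0.0007, -0.0251, 0.1135] rot [-0.0219, -0.034, 0.0326] |d| 0.116 deg 3.0
```

Run:
```python
from h import *
delta(at((.530,.169,.14),1,0))
```

```text
xyz [-0.0071, -0.0174, 0.1131] rot [-0.017, -0.0368, -0.2466] |d| 0.115 deg 14.3
```

Call:
carry_out --plan '[{"xyz":[-0.007,-0.017,0.04],"rot":[-0.017,-0.037,-0.12],"grip":0},{"xyz":[-0.007,-0.017,0.08],"rot":[-0.017,-0.037,-0.247],"grip":0},{"xyz":[-0.007,-0.017,0.113],"rot":[-0.017,-0.037,-0.247],"grip":0},{"xyz":[-0.007,-0.017,0.113],"rot":[-0.017,-0.037,-0.247],"grip":0},{"xyz":[-0.007,-0.017,0.113],"rot":[-0.017,-0.037,-0.247],"grip":0},{"xyz":[-0.007,-0.017,0.113],"rot":[-0.017,-0.037,-0.247],"grip":0}]'

```text
clock: 3.78
tool_pos: [0.5288, 0.1591, 0.1181]
eef_rot: [0.707, 0.708, -0.004, -0.002]
contact_force: [-0.3, -0.4, 0.6]
opening: 1.0
finger_force: 0.0
```

Run:
```python
from h import *
look('w3',(105,130,80),(130,255,255),.054)
delta(at((.530,.169,.03),1,0))
```

```text
q [-0.58  0.81  0.35  1.9  -0.5   0.53  0.12] pos [0.5288 0.1591 0.1181] F [-0.3 -0.4  0.6]
[416. 460.] [array([591.1,  25.2]), array([66.9, 29.6]), np.float64(0.6)]
[322. 243.] [array([530.1, 168.8]), array([55.2, 25.4]), np.float64(1.2)]
[251.   9.] [array([499.1, 276.7]), array([26.3,  9.9]), np.float64(0.0)]
xyz [0.01, 0.0012, 0.1075] rot [-0.0063, 0.0033, -0.0156] |d| 0.108 deg 1.0
```

Call:
carry_out --plan '[{"xyz":[0.01,0.001,0.04],"rot":[-0.006,0.003,-0.016],"grip":0},{"xyz":[0.01,0.001,0.075],"rot":[-0.006,0.003,-0.016],"grip":0},{"xyz":[0.01,0.001,0.1],"rot":[-0.006,0.003,-0.016],"grip":0},{"xyz":[0.01,0.001,0.109],"rot":[-0.006,0.003,-0.016],"grip":0},{"xyz":[0.01,0.001,0.109],"rot":[-0.006,0.003,-0.016],"grip":0},{"xyz":[0.01,0.001,0.109],"rot":[-0.006,0.003,-0.016],"grip":255},{"xyz":[0.01,0.001,0.109],"rot":[-0.006,0.003,-0.016],"grip":255},{"xyz":[0.01,0.001,0.109],"rot":[-0.006,0.003,-0.016],"grip":255}]' --squeeze 25

```text
clock: 4.5
tool_pos: [0.5293, 0.1701, 0.0095]
eef_rot: [0.7, 0.714, -0.0, 0.0]
contact_force: [-0.4, 1.1, -0.3]
opening: 0.8
finger_force: 0.0
```

Call:
carry_out --plan '[{"xyz":[0,0,0],"rot":[0,0,0],"grip":255},{"xyz":[0,0,0],"rot":[0,0,0],"grip":255},{"xyz":[0,0,0],"rot":[0,0,0],"grip":255}]'

```text
clock: 4.75
tool_pos: [0.5294, 0.1702, 0.0091]
eef_rot: [0.7, 0.714, -0.0, 0.0]
contact_force: [0.4, -0.0, 6.9]
opening: 0.721
finger_force: 25.0
```

Run:
```python
from h import *
t=at((.53,.14,.12),1,-50);delta(t)
delta(at((.53,.14,.09),1,-20))
```

```text
xyz [-0.0448, -0.0001, -0.0986] rot [0.0012, -0.8722, 0.0027] |d| 0.108 deg 50.0
xyz [-0.0368, -0.0001, -0.063] rot [0.0005, -0.3486, 0.0029] |d| 0.073 deg 20.0
```

Call:
carry_out --plan '[{"xyz":[0,0,-0.04],"rot":[0,0,0],"grip":255},{"xyz":[-0.02,0,-0.08],"rot":[0,-0.12,0],"grip":255},{"xyz":[-0.045,0,-0.099],"rot":[0,-0.873,0],"grip":255},{"xyz":[-0.045,0,-0.099],"rot":[0,-0.873,0],"grip":255},{"xyz":[-0.045,0,-0.099],"rot":[0,-0.873,0],"grip":255},{"xyz":[-0.045,0,-0.099],"rot":[0,-0.873,0],"grip":255},{"xyz":[-0.045,0,-0.099],"rot":[0,-0.873,0],"grip":255},{"xyz":[-0.045,0,-0.099],"rot":[0,-0.873,0],"grip":255}]'

```text
clock: 5.42
tool_pos: [0.5293, 0.1276, 0.1071]
eef_rot: [0.633, 0.649, -0.295, 0.302]
contact_force: [0.2, -0.2, -2.2]
opening: 0.727
finger_force: 25.0
```

Run:
```python
from h import *
s=r.get_state();print(s['q'].round(2),s['finger_force'],s['opening'])
delta(at((.53,.14,.12),1,-60));
delta(at((.53,.14,.12),1,-90));
```

```text
[-1.13  1.3   0.95  1.65 -0.2   0.93 -0.32] 24.999831376044312 0.7273218656212769
xyz [-0.0052, 0.0008, 0.0009] rot [0.0042, -0.1756, 0.0047] |d| 0.005 deg 10.1
xyz [-0.0142, 0.0008, -0.0032] rot [0.0054, -0.6992, 0.0035] |d| 0.015 deg 40.1
```

Run:
```python
from h import *
delta(at((.50,.08,.07),1,-56));delta(at((.50,.08,.0285),1,-56));
```

```text
xyz [-0.0038, -0.0305, 0.0787] rot [0.0041, -0.1058, 0.0049] |d| 0.084 deg 6.1
xyz [0.028, -0.0304, 0.1054] rot [0.0041, -0.1058, 0.0049] |d| 0.113 deg 6.1
```

Call:
carry_out --plan '[{"xyz":[-0.004,-0.03,0.04],"rot":[0.004,-0.106,0.005],"grip":255},{"xyz":[-0.004,-0.03,0.079],"rot":[0.004,-0.106,0.005],"grip":255},{"xyz":[0.005,-0.03,0.087],"rot":[0.004,-0.106,0.005],"grip":255},{"xyz":[0.015,-0.03,0.095],"rot":[0.004,-0.106,0.005],"grip":255},{"xyz":[0.024,-0.03,0.102],"rot":[0.004,-0.106,0.005],"grip":255},{"xyz":[0.028,-0.03,0.105],"rot":[0.004,-0.106,0.005],"grip":255},{"xyz":[0.028,-0.03,0.105],"rot":[0.004,-0.106,0.005],"grip":255}]'

```text
clock: 6.0
tool_pos: [0.5012, 0.0638, 0.0175]
eef_rot: [0.62, 0.63, -0.328, 0.333]
contact_force: [-0.1, 0.1, -1.5]
opening: 0.722
finger_force: 25.0
```

Run:
```python
from h import *
s=r.get_state();print(s['q'].round(2),s['finger_force'],s['opening'],s['contact_force'])
delta(at((.5,.08,.0285),1,-60));
delta(at((.5,.08,.16),1,-20));
```

```text
[-1.12  1.49  0.9   1.75 -0.24  0.75 -0.39] 24.999910045444267 0.7219074478078883 [-0.05430255  0.1308769  -1.46051364]
xyz [-0.0014, -0.0009, -0.0007] rot [-0.0019, -0.0747, -0.0] |d| 0.002 deg 4.3
xyz [-0.0975, -0.001, -0.0783] rot [-0.0018, 0.6235, -0.0007] |d| 0.125 deg 35.7
```

Call:
carry_out --plan '[{"xyz":[0.0005,0,0.001],"rot":[0,-0.05,0],"grip":255},{"xyz":[0.0005,0,0.001],"rot":[0,-0.07,0],"grip":255},{"xyz":[0.0005,0,0.001],"rot":[0,-0.07,0],"grip":0},{"xyz":[0.0005,0,0.001],"rot":[0,-0.07,0],"grip":0},{"xyz":[0.0005,0,0.001],"rot":[0,-0.07,0],"grip":0},{"xyz":[0.0005,0,0.001],"rot":[0,-0.07,0],"grip":0},{"xyz":[-0.01,0,-0.03],"rot":[0,-0.05,0],"grip":0},{"xyz":[-0.03,0,-0.06],"rot":[0,0,0],"grip":0}]'

```text
clock: 6.67
tool_pos: [0.4983, 0.0964, 0.0728]
eef_rot: [0.618, 0.631, -0.331, 0.331]
contact_force: [0.3, 1.7, 0.1]
opening: 1.002
finger_force: 0.0
```

Run:
```python
from h import *
s=r.get_state();print(s['q'].round(2),s['opening'],s['contact_force'])
delta(at((.5,.07,.19),1,0));
```

```text
[-1.17  1.4   0.94  1.73 -0.2   0.87 -0.37] 1.0019697423741092 [0.29347376 1.66827317 0.07089977]
xyz [-0.0961, 0.0004, -0.0333] rot [-0.0081, 0.9741, 0.0032] |d| 0.102 deg 55.8
```

Call:
carry_out --plan '[{"xyz":[-0.03,0,-0.015],"rot":[0,0.1,0],"grip":0},{"xyz":[-0.065,0,-0.03],"rot":[0,0.3,0],"grip":0},{"xyz":[-0.096,0,-0.033],"rot":[-0.008,0.974,0.003],"grip":0},{"xyz":[-0.096,0,-0.033],"rot":[-0.008,0.974,0.003],"grip":0},{"xyz":[-0.096,0,-0.033],"rot":[-0.008,0.974,0.003],"grip":0},{"xyz":[-0.096,0,-0.033],"rot":[-0.008,0.974,0.003],"grip":0},{"xyz":[-0.096,0,-0.033],"rot":[-0.008,0.974,0.003],"grip":0},{"xyz":[-0.096,0,-0.033],"rot":[-0.008,0.974,0.003],"grip":0}]'

```text
clock: 7.33
tool_pos: [0.5007, 0.0681, 0.1761]
eef_rot: [0.702, 0.712, 0.005, 0.002]
contact_force: [0.0, -0.3, -1.1]
opening: 1.001
finger_force: 0.0
```

Call:
carry_out --plan '[{"xyz":[0,0,0],"rot":[0,0.15,0],"grip":0},{"xyz":[0,0,0],"rot":[0,0.15,0],"grip":0},{"xyz":[0,0,0],"rot":[0,0.15,0],"grip":0}]'

```text
clock: 7.58
tool_pos: [0.5004, 0.0633, 0.175]
eef_rot: [0.703, 0.707, 0.055, -0.05]
contact_force: [-0.4, -0.9, -0.9]
opening: 1.0
finger_force: 0.0
```

Run:
```python
from h import *
im,c=look('w4',(0,0,200),(180,30,255),.054)
delta(at((.5,.07,.19),1,0));
```

```text
q [-0.26  0.65  0.23  2.02 -0.58  0.54  0.43] pos [0.5004 0.0633 0.175 ] F [-0.4 -0.9 -0.9]
[317. 235.] [array([500. ,  77.9]), array([53.8, 24.1]), np.float64(0.3)]
xyz [0.0036, -0.0001, 0.0041] rot [0.0068, -0.1487, -0.0073] |d| 0.005 deg 8.5
```

View pics/w4.png

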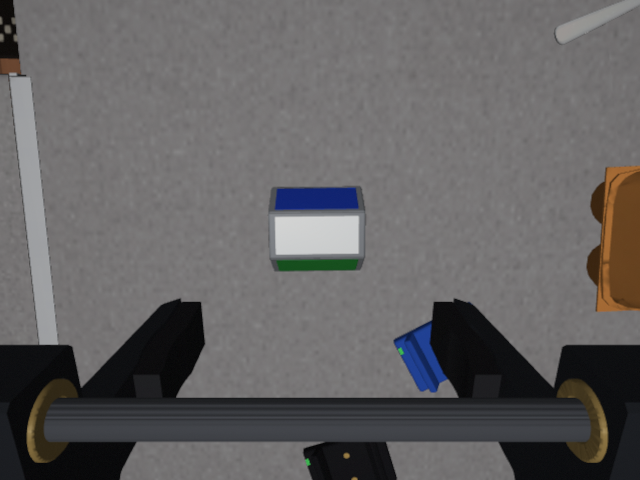

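White is up at (317,235) px and green is on the −y side, so the first roll worked. Timer at (0.500, 0.078), axis 0.3°. Before regrasping I'll measure the black cradle from close by.

Run:
```python
from h import *
delta(pose((.53,-.128,.22),-73));delta(pose((.53,-.128,.22),-40))
```

```text
xyz [-0.1853, 0.0282, -0.0736] rot [-0.0901, -0.1317, 1.2818] |d| 0.201 deg 74.0
xyz [-0.1853, 0.0282, -0.0736] rot [-0.0466, -0.1446, 0.707] |d| 0.201 deg 41.4
```

Call:
carry_out --plan '[{"xyz":[-0.03,0.005,-0.04],"rot":[-0.01,-0.02,0.1],"grip":0},{"xyz":[-0.185,0.028,-0.074],"rot":[-0.09,-0.132,1.282],"grip":0},{"xyz":[-0.185,0.028,-0.074],"rot":[-0.09,-0.132,1.282],"grip":0},{"xyz":[-0.185,0.028,-0.074],"rot":[-0.09,-0.132,1.282],"grip":0},{"xyz":[-0.185,0.028,-0.074],"rot":[-0.09,-0.132,1.282],"grip":0},{"xyz":[-0.185,0.028,-0.074],"rot":[-0.09,-0.132,1.282],"grip":0},{"xyz":[-0.185,0.028,-0.074],"rot":[-0.09,-0.132,1.282],"grip":0},{"xyz":[-0.185,0.028,-0.074],"rot":[-0.09,-0.132,1.282],"grip":0}]'

```text
clock: 8.3
tool_pos: [0.5311, -0.1236, 0.2198]
eef_rot: [0.954, 0.301, 0.012, -0.011]
contact_force: [0.0, 0.4, -0.3]
opening: 0.999
finger_force: 0.0
```

Run:
```python
from h import *
print(r.get_state()['q'].round(2));delta(pose((.53,-.128,.22),-73))
```

```text
[-0.22  0.7   0.67  1.86 -0.64  0.8  -0.16]
xyz [-0.0035, 0.0029, -0.0004] rot [-0.0189, -0.0281, 0.3142] |d| 0.005 deg 18.1
```

Call:
carry_out --plan '[{"xyz":[-0.003,0.003,0],"rot":[-0.019,-0.028,0.314],"grip":0},{"xyz":[-0.003,0.003,0],"rot":[-0.019,-0.028,0.314],"grip":0},{"xyz":[-0.003,0.003,0],"rot":[-0.019,-0.028,0.314],"grip":0},{"xyz":[-0.003,0.003,0],"rot":[-0.019,-0.028,0.314],"grip":0},{"xyz":[-0.003,0.003,0],"rot":[-0.019,-0.028,0.314],"grip":0}]'

```text
clock: 8.72
tool_pos: [0.5305, -0.127, 0.2193]
eef_rot: [0.988, 0.153, 0.0, -0.0]
contact_force: [-0.1, -0.2, 0.1]
opening: 0.998
finger_force: 0.0
```

Run:
```python
from h import *
im,c=look('w5',(0,0,0),(180,255,75),.0)
hsv=cv2.cvtColor(im,cv2.COLOR_BGR2HSV)
for b in blobs(cv2.inRange(hsv,(10,100,100),(30,255,255)),8): print('gold',b.reshape(-1,2).mean(0),ray(c,b.reshape(-1,2).mean(0),.008)[0].round(4),cv2.contourArea(b))
print(proj(c,(.53,-.128,.0)))
```

```text
q [-0.28  0.74  0.78  1.86 -0.69  0.84 -0.41] pos [ 0.5305 -0.127   0.2193] F [-0.1 -0.2  0.1]
[318. 409.] [array([ 331.8, -192.2]), array([220.6, 709. ]), np.float64(17.7)]
[632. 228.] [array([ 585.8, -404. ]), array([41.3, 14.8]), np.float64(31.0)]
[319. 198.] [array([ 528.8, -129.3]), array([71.2, 50.8]), np.float64(17.0)]
[ 78. 148.] [array([508.7,  77.4]), array([92.6, 51.3]), np.float64(48.6)]
[593.  71.] [array([ 685.7, -305.1]), array([101. ,  73.4]), np.float64(25.5)]
gold [ 32.53982301 440.        ] [0.1941 0.079  0.008 ] 254.5
gold [600.65833333 439.21666667] [ 0.3757 -0.4868  0.008 ] 283.0
gold [333.0625 200.0625] [ 0.5333 -0.1403  0.008 ] 20.0
gold [305.     199.9375] [ 0.5261 -0.1174  0.008 ] 21.0
gold [203.15384615  72.15384615] [ 0.5995 -0.0114  0.008 ] 14.5
gold [232.84615385  65.84615385] [ 0.611  -0.0324  0.008 ] 14.5
[[318.19482832 197.31901682]]
```

View pics/w5.png

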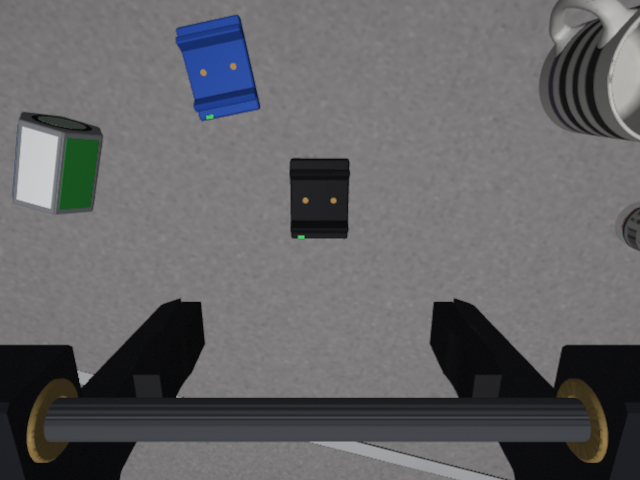

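From the wrist picture the black cradle, at (319,199) px, is centred at (0.5295, −0.129) with its axis at −73°. There is plenty of time left, so I'll do the second roll on the table too. Then I can place the timer with the tool upright. Back to the timer.

Run:
```python
from h import *
delta(at((.5,.078,.13),.3,0))
```

```text
xyz [0.0328, -0.205, 0.1087] rot [-0.0003, -0.0016, -1.2702] |d| 0.234 deg 72.8
```

Call:
carry_out --plan '[{"xyz":[0.033,-0.205,0.04],"rot":[0,0,-1.27],"grip":0},{"xyz":[0.033,-0.205,0.04],"rot":[0,0,-1.27],"grip":0},{"xyz":[0.033,-0.205,0.04],"rot":[0,0,-1.27],"grip":0},{"xyz":[0.033,-0.205,0.04],"rot":[0,0,-1.27],"grip":0},{"xyz":[0.033,-0.205,0.108],"rot":[0,0,-1.27],"grip":0},{"xyz":[0.033,-0.205,0.108],"rot":[0,0,-1.27],"grip":0},{"xyz":[0.033,-0.205,0.108],"rot":[0,0,-1.27],"grip":0},{"xyz":[0.033,-0.205,0.108],"rot":[0,0,-1.27],"grip":0}]'

```text
clock: 9.43
tool_pos: [0.4991, 0.0796, 0.1099]
eef_rot: [0.792, 0.611, -0.0, -0.002]
contact_force: [-0.8, -0.7, -0.3]
opening: 1.002
finger_force: 0.0
```

Run:
```python
from h import *
print(r.get_state()['q'].round(2));delta(at((.5,.078,.10),.3,0))
```

```text
[-0.45  0.79  0.34  2.05 -0.63  0.42  0.13]
xyz [-0.0014, 0.0013, 0.0289] rot [-0.0036, -0.0026, -0.2625] |d| 0.029 deg 15.0
```

Call:
carry_out --plan '[{"xyz":[-0.001,0.001,0.01],"rot":[-0.004,-0.003,-0.262],"grip":0},{"xyz":[-0.001,0.001,0.029],"rot":[-0.004,-0.003,-0.262],"grip":0},{"xyz":[-0.001,0.001,0.029],"rot":[-0.004,-0.003,-0.262],"grip":0},{"xyz":[-0.001,0.001,0.029],"rot":[-0.004,-0.003,-0.262],"grip":0},{"xyz":[-0.001,0.001,0.029],"rot":[-0.004,-0.003,-0.262],"grip":0}]'

```text
clock: 9.85
tool_pos: [0.5022, 0.0755, 0.0836]
eef_rot: [0.711, 0.703, 0.001, 0.002]
contact_force: [0.3, 0.1, -0.0]
opening: 1.003
finger_force: 0.0
```

Run:
```python
from h import *
look('w6',(0,0,200),(180,30,255),.054)
delta(at((.5,.078,.028),.3,0))
```

```text
q [-0.38  0.82  0.24  2.05 -0.56  0.32  0.31] pos [0.5022 0.0755 0.0836] F [ 0.3  0.1 -0. ]
[314. 276.] [array([498.8,  81.4]), array([51.7, 16.8]), np.float64(0.9)]
xyz [0.0026, -0.0029, 0.0748] rot [0.0061, 0.0017, -0.0151] |d| 0.075 deg 0.9
```

Call:
carry_out --plan '[{"xyz":[0.0026,-0.003,0.03],"rot":[0.006,0.002,-0.015],"grip":0},{"xyz":[0.0026,-0.003,0.06],"rot":[0.006,0.002,-0.015],"grip":0},{"xyz":[0.0026,-0.003,0.075],"rot":[0.006,0.002,-0.015],"grip":0},{"xyz":[0.0026,-0.003,0.075],"rot":[0.006,0.002,-0.015],"grip":255},{"xyz":[0.0026,-0.003,0.075],"rot":[0.006,0.002,-0.015],"grip":255},{"xyz":[0.0026,-0.003,0.075],"rot":[0.006,0.002,-0.015],"grip":255},{"xyz":[0.0026,-0.003,0.075],"rot":[0.006,0.002,-0.015],"grip":255},{"xyz":[0.0026,-0.003,0.075],"rot":[0.006,0.002,-0.015],"grip":255}]' --squeeze 25

```text
clock: 10.57
tool_pos: [0.5004, 0.078, 0.0094]
eef_rot: [0.705, 0.71, 0.001, 0.0]
contact_force: [0.2, 1.5, 5.6]
opening: 0.722
finger_force: 25.0
```

Run:
```python
from h import *
delta(at((.5,.08,.10),.3,-56))
```

```text
xyz [-0.0137, -0.0003, -0.08] rot [0.0024, -0.9778, 0.0007] |d| 0.081 deg 56.0
```

Call:
carry_out --plan '[{"xyz":[0,0,-0.04],"rot":[0,0,0],"grip":255},{"xyz":[-0.005,0,-0.075],"rot":[0,-0.12,0],"grip":255},{"xyz":[-0.014,0,-0.08],"rot":[0.002,-0.978,0],"grip":255},{"xyz":[-0.014,0,-0.08],"rot":[0.002,-0.978,0],"grip":255},{"xyz":[-0.014,0,-0.08],"rot":[0.002,-0.978,0],"grip":255},{"xyz":[-0.014,0,-0.08],"rot":[0.002,-0.978,0],"grip":255},{"xyz":[-0.014,0,-0.08],"rot":[0.002,-0.978,0],"grip":255},{"xyz":[-0.014,0,-0.08],"rot":[0.002,-0.978,0],"grip":255}]'

```text
clock: 11.23
tool_pos: [0.5001, 0.0667, 0.0888]
eef_rot: [0.642, 0.648, -0.289, 0.292]
contact_force: [1.0, 0.1, -3.4]
opening: 0.722
finger_force: 25.0
```

Run:
```python
from h import *
s=r.get_state();print(s['q'].round(2),s['opening'])
delta(at((.5,.08,.06),.3,-56));delta(at((.5,.08,.0285),.3,-60))
```

```text
[-1.12  1.33  0.99  1.84 -0.33  0.74 -0.18] 0.721558865550227
xyz [0.0279, -0.0, 0.028] rot [0.0038, -0.1321, 0.0029] |d| 0.04 deg 7.6
xyz [0.0501, -0.0, 0.0487] rot [0.0039, -0.2019, 0.0027] |d| 0.07 deg 11.6
```

Call:
carry_out --plan '[{"xyz":[0.015,0,0.015],"rot":[0.004,-0.1,0.003],"grip":255},{"xyz":[0.03,0,0.03],"rot":[0.004,-0.18,0.003],"grip":255},{"xyz":[0.042,0,0.041],"rot":[0.004,-0.18,0.003],"grip":255},{"xyz":[0.048,0,0.047],"rot":[0.004,-0.18,0.003],"grip":255},{"xyz":[0.05,0,0.049],"rot":[0.004,-0.18,0.003],"grip":255},{"xyz":[0.05,0,0.049],"rot":[0.004,-0.18,0.003],"grip":255}]'

```text
clock: 11.73
tool_pos: [0.4996, 0.06, 0.0195]
eef_rot: [0.617, 0.617, -0.346, 0.344]
contact_force: [1.0, -0.1, -1.6]
opening: 0.722
finger_force: 25.0
```

Run:
```python
from h import *
s=r.get_state();print(s['q'].round(2),s['contact_force'])
delta(at((.5,.08,.0275),.3,-60))
```

```text
[-1.15  1.56  0.99  1.73 -0.34  0.82 -0.3 ] [ 0.99909047 -0.05539342 -1.64340227]
xyz [0.0031, 0.0005, -0.0022] rot [-0.006, -0.0279, -0.0024] |d| 0.004 deg 1.6
```

Call:
carry_out --plan '[{"xyz":[0.0015,0,0.0005],"rot":[0,-0.025,0],"grip":255},{"xyz":[0.0015,0,0.0005],"rot":[0,-0.025,0],"grip":255},{"xyz":[0.0015,0,0.0005],"rot":[0,-0.025,0],"grip":0},{"xyz":[0.0015,0,0.0005],"rot":[0,-0.025,0],"grip":0},{"xyz":[0.0015,0,0.0005],"rot":[0,-0.025,0],"grip":0},{"xyz":[0.0015,0,0.0005],"rot":[0,-0.025,0],"grip":0},{"xyz":[-0.01,0,-0.03],"rot":[0,0,0],"grip":0},{"xyz":[-0.03,0,-0.06],"rot":[0,0,0],"grip":0}]'

```text
clock: 12.4
tool_pos: [0.4982, 0.0958, 0.0739]
eef_rot: [0.615, 0.618, -0.348, 0.344]
contact_force: [0.0, 1.4, 0.3]
opening: 0.998
finger_force: 0.0
```

Run:
```python
from h import *
s=r.get_state();print(s['q'].round(2),s['opening'],s['contact_force'])
delta(at((.5,.08,.22),0,0));
```

```text
[-1.2   1.48  1.04  1.7  -0.29  0.93 -0.29] 0.9981794831242086 [0.02793377 1.36286663 0.34640845]
xyz [-0.1168, 0.0009, -0.0527] rot [-0.0063, 1.0226, 0.0037] |d| 0.128 deg 58.6
```

Call:
carry_out --plan '[{"xyz":[-0.035,0,-0.02],"rot":[0,0.1,0],"grip":0},{"xyz":[-0.07,0,-0.035],"rot":[0,0.22,0],"grip":0},{"xyz":[-0.117,0.001,-0.053],"rot":[-0.006,1.02,0.004],"grip":0},{"xyz":[-0.117,0.001,-0.053],"rot":[-0.006,1.02,0.004],"grip":0},{"xyz":[-0.117,0.001,-0.053],"rot":[-0.006,1.02,0.004],"grip":0},{"xyz":[-0.117,0.001,-0.053],"rot":[-0.006,1.02,0.004],"grip":0},{"xyz":[-0.117,0.001,-0.053],"rot":[-0.006,1.02,0.004],"grip":0},{"xyz":[-0.117,0.001,-0.053],"rot":[-0.006,1.02,0.004],"grip":0}]'

```text
clock: 13.07
tool_pos: [0.5011, 0.0806, 0.2041]
eef_rot: [0.706, 0.707, -0.014, 0.019]
contact_force: [0.1, -0.7, -0.8]
opening: 1.002
finger_force: 0.0
```

Call:
carry_out --plan '[{"xyz":[0,0,0],"rot":[0,0.05,0],"grip":0},{"xyz":[0,0,0],"rot":[0,0.05,0],"grip":0},{"xyz":[0,0,0],"rot":[0,0.05,0],"grip":0}]'

```text
clock: 13.32
tool_pos: [0.5006, 0.0795, 0.2027]
eef_rot: [0.708, 0.707, 0.0, 0.002]
contact_force: [0.2, 0.0, -0.2]
opening: 1.0
finger_force: 0.0
```

Run:
```python
from h import *
im,c=look('w7',(45,100,40),(75,255,255),.054)
delta(at((.5,.08,.10),0,0));
```

```text
q [-0.61  0.67  0.6   1.98 -0.6   0.67  0.37] pos [0.5006 0.0795 0.2027] F [ 0.2  0.  -0.2]
[315. 223.] [array([498.8,  75.7]), array([24.7, 55.1]), np.float64(89.9)]
xyz [-0.0006, -0.0008, 0.1211] rot [0.0025, 0.0027, 0.0017] |d| 0.121 deg 0.2
```

View pics/w7.png

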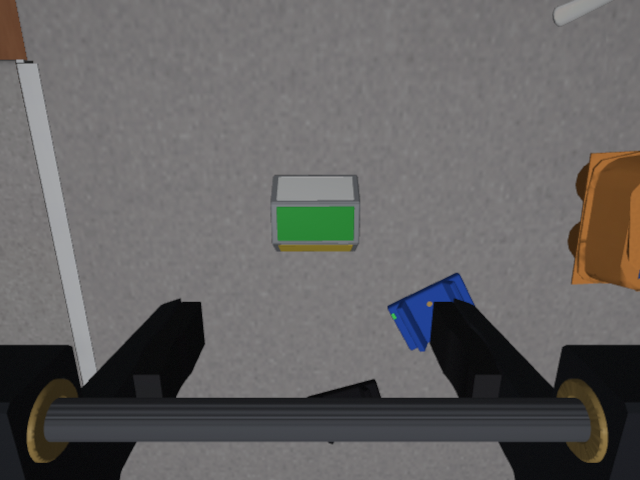

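Green is now up at (315,223) px, with the timer at (0.499, 0.0757) and axis 0°. I'll regrasp it upright.

Run:
```python
from h import *
delta(at((.499,.0757,.030),0,0));
```

```text
xyz [-0.0047, -0.002, 0.1911] rot [0.0025, 0.0027, 0.0017] |d| 0.191 deg 0.2
```

Call:
carry_out --plan '[{"xyz":[-0.0047,-0.002,0.04],"rot":[0.0025,0.0027,0],"grip":0},{"xyz":[-0.0047,-0.002,0.08],"rot":[0.0025,0.0027,0],"grip":0},{"xyz":[-0.0047,-0.002,0.11],"rot":[0.0025,0.0027,0],"grip":0},{"xyz":[-0.0047,-0.002,0.12],"rot":[0.0025,0.0027,0],"grip":0},{"xyz":[-0.0047,-0.002,0.12],"rot":[0.0025,0.0027,0],"grip":0}]'

```text
clock: 13.78
tool_pos: [0.4969, 0.0774, 0.0788]
eef_rot: [0.705, 0.709, -0.002, -0.002]
contact_force: [-0.8, 0.1, 0.8]
opening: 1.001
finger_force: 0.0
```

Run:
```python
from h import *
delta(at((.499,.0757,.030),0,0));
```

```text
xyz [-0.0016, 0.0025, 0.0678] rot [-0.006, 0.0009, 0.0053] |d| 0.068 deg 0.5
```

Call:
carry_out --plan '[{"xyz":[-0.0016,0.0025,0.03],"rot":[-0.006,0.001,0.005],"grip":0},{"xyz":[-0.0016,0.0025,0.055],"rot":[-0.006,0.001,0.005],"grip":0},{"xyz":[-0.0016,0.0025,0.068],"rot":[-0.006,0.001,0.005],"grip":0},{"xyz":[-0.0016,0.0025,0.068],"rot":[-0.006,0.001,0.005],"grip":0},{"xyz":[-0.0016,0.0025,0.068],"rot":[-0.006,0.001,0.005],"grip":0}]'

```text
clock: 14.2
tool_pos: [0.5018, 0.0749, 0.0143]
eef_rot: [0.708, 0.707, 0.003, 0.002]
contact_force: [-0.6, 0.2, -0.5]
opening: 1.001
finger_force: 0.0
```

Run:
```python
from h import *
delta(at((.499,.0757,.030),0,0));
```

```text
xyz [0.0008, -0.0029, 0.0033] rot [0.0064, -0.0012, -0.0016] |d| 0.004 deg 0.4
```

Call:
carry_out --plan '[{"xyz":[0,0,0],"rot":[0,0,0],"grip":255},{"xyz":[0,0,0],"rot":[0,0,0],"grip":255},{"xyz":[0,0,0],"rot":[0,0,0],"grip":255},{"xyz":[0,0,0],"rot":[0,0,0],"grip":255},{"xyz":[0,0,0],"rot":[0,0,0],"grip":255},{"xyz":[0,0,0],"rot":[0,0,0],"grip":255}]' --squeeze 25

```text
clock: 14.7
tool_pos: [0.5018, 0.0743, 0.0152]
eef_rot: [0.708, 0.706, 0.003, 0.002]
contact_force: [-1.2, 0.5, 6.4]
opening: 0.722
finger_force: 25.0
```

Run:
```python
from h import *
delta(at((.5295,-.129,.11),-73,0));
```

```text
xyz [-0.203, 0.0289, -0.0761] rot [0.0047, -0.0069, 1.2706] |d| 0.219 deg 72.8
```

Call:
carry_out --plan '[{"xyz":[0,0,-0.04],"rot":[0,0,0],"grip":255},{"xyz":[-0.02,0.003,-0.076],"rot":[0,0,0.1],"grip":255},{"xyz":[-0.203,0.029,-0.076],"rot":[0.005,-0.007,1.271],"grip":255},{"xyz":[-0.203,0.029,-0.076],"rot":[0.005,-0.007,1.271],"grip":255},{"xyz":[-0.203,0.029,-0.076],"rot":[0.005,-0.007,1.271],"grip":255},{"xyz":[-0.203,0.029,-0.076],"rot":[0.005,-0.007,1.271],"grip":255},{"xyz":[-0.203,0.029,-0.076],"rot":[0.005,-0.007,1.271],"grip":255},{"xyz":[-0.203,0.029,-0.076],"rot":[0.005,-0.007,1.271],"grip":255}]'

```text
clock: 15.37
tool_pos: [0.5299, -0.1369, 0.0913]
eef_rot: [0.939, 0.344, 0.001, 0.004]
contact_force: [1.0, -0.2, -2.0]
opening: 0.724
finger_force: 25.0
```

Run:
```python
from h import *
t=at((.5295,-.129,.09),-73,0);t=(t[0]-t[1].as_matrix()[:,0]*.0014,t[1])
delta(t)
```

```text
xyz [0.0035, -0.007, 0.0202] rot [0.0091, -0.001, 0.406] |d| 0.022 deg 23.3
```

Call:
carry_out --plan '[{"xyz":[0.0035,-0.007,0.01],"rot":[0.009,-0.001,0.406],"grip":255},{"xyz":[0.0035,-0.007,0.02],"rot":[0.009,-0.001,0.406],"grip":255},{"xyz":[0.0035,-0.007,0.02],"rot":[0.009,-0.001,0.406],"grip":255},{"xyz":[0.0035,-0.007,0.02],"rot":[0.009,-0.001,0.406],"grip":255},{"xyz":[0.0035,-0.007,0.02],"rot":[0.009,-0.001,0.406],"grip":255},{"xyz":[0.0035,-0.007,0.02],"rot":[0.009,-0.001,0.406],"grip":255}]'

```text
clock: 15.87
tool_pos: [0.5275, -0.1217, 0.0702]
eef_rot: [0.988, 0.156, -0.001, -0.003]
contact_force: [-0.5, -0.2, -0.9]
opening: 0.723
finger_force: 25.0
```

Run:
```python
from h import *
im,c=look('w8',(45,100,40),(75,255,255),.054+.062,150)
s=r.get_state();print(s['q'].round(2),(s['tool_pos']-R.from_quat(s['eef_rot']).as_matrix()[:,2]*.019).round(4))
for g in(.09,.055,.04):
  t=at((.5295,-.129,g),-73,0);t=(t[0]-t[1].as_matrix()[:,0]*.0014,t[1]);delta(t)
```

```text
q [-0.17  0.94  0.56  1.96 -0.97  0.55 -0.17] pos [ 0.5275 -0.1217  0.0702] F [-0.5 -0.2 -0.9]
[317. 371.] [array([ 536.5, -119.1]), array([16.9, 51.9]), np.float64(18.3)]
[-0.17  0.94  0.56  1.96 -0.97  0.55 -0.17] [ 0.5276 -0.1218  0.0893]
xyz [-0.0018, 0.0075, -0.0008] rot [-0.0071, 0.0008, 0.0156] |d| 0.008 deg 1.0
xyz [-0.0018, 0.0078, 0.0342] rot [-0.0071, 0.0008, 0.0156] |d| 0.035 deg 1.0
xyz [-0.0018, 0.0079, 0.0492] rot [-0.0071, 0.0008, 0.0156] |d| 0.05 deg 1.0
```

q5 is close to its limit here, so I'll descend in small steps and watch it.

Call:
carry_out --plan '[{"xyz":[-0.0018,0.0075,0],"rot":[-0.007,0,0.016],"grip":255},{"xyz":[-0.0018,0.0075,0],"rot":[-0.007,0,0.016],"grip":255},{"xyz":[-0.0018,0.0075,0.012],"rot":[-0.007,0,0.016],"grip":255},{"xyz":[-0.0018,0.0075,0.02],"rot":[-0.007,0,0.016],"grip":255},{"xyz":[-0.0018,0.0075,0.02],"rot":[-0.007,0,0.016],"grip":255},{"xyz":[-0.0018,0.0075,0.02],"rot":[-0.007,0,0.016],"grip":255}]'

```text
clock: 16.42
tool_pos: [0.5279, -0.1296, 0.0501]
eef_rot: [0.989, 0.147, -0.001, -0.0]
contact_force: [0.4, -0.9, -1.8]
opening: 0.726
finger_force: 25.0
```

```bash
cat >> h.py <<'E'
def tocradle(g,lean=0,psi=-73):
    s=r.get_state();print(s['q'].round(2),(s['tool_pos']-R.from_quat(s['eef_rot']).as_matrix()[:,2]*.019).round(4))
    t=at((.5295,-.129,g),psi,lean);delta((t[0]-t[1].as_matrix()[:,0]*.0014,t[1]))
E
python3 - <<'E'
from h import *
tocradle(.07);tocradle(.04)
E
```

```text
[-0.12  0.96  0.49  1.96 -0.98  0.49 -0.18] [ 0.5279 -0.1296  0.0691]
xyz [0.0003, -0.0001, -0.0009] rot [-0.0002, 0.0012, -0.0021] |d| 0.001 deg 0.1
[-0.12  0.96  0.49  1.96 -0.98  0.49 -0.18] [ 0.5279 -0.1296  0.0691]
xyz [0.0004, -0.0001, 0.0291] rot [-0.0002, 0.0012, -0.0021] |d| 0.029 deg 0.1
```

Call:
carry_out --plan '[{"xyz":[0.0004,0,0.006],"rot":[0,0.001,-0.002],"grip":255},{"xyz":[0.0004,0,0.012],"rot":[0,0.001,-0.002],"grip":255},{"xyz":[0.0004,0,0.014],"rot":[0,0.001,-0.002],"grip":255},{"xyz":[0.0004,0,0.014],"rot":[0,0.001,-0.002],"grip":255}]'

```text
clock: 16.75
tool_pos: [0.5282, -0.129, 0.0356]
eef_rot: [0.989, 0.148, -0.0, -0.0]
contact_force: [0.1, -0.4, -1.2]
opening: 0.725
finger_force: 25.0
```

Run:
```python
from h import *
tocradle(.043);print(r.get_state()['contact_force'].round(1))
```

```text
[-0.1   0.97  0.44  1.96 -0.98  0.44 -0.18] [ 0.5282 -0.129   0.0546]
xyz [-0.0002, 0.0004, 0.0116] rot [-0.0008, 0.0004, 0.0002] |d| 0.012 deg 0.1
[ 0.1 -0.4 -1.2]
```

Call:
carry_out --plan '[{"xyz":[0,0.0004,0.004],"rot":[0,0,0],"grip":255},{"xyz":[0,0.0004,0.008],"rot":[0,0,0],"grip":255},{"xyz":[0,0.0004,0.011],"rot":[0,0,0],"grip":255},{"xyz":[0,0.0004,0.011],"rot":[0,0,0],"grip":255},{"xyz":[0,0.0004,0.011],"rot":[0,0,0],"grip":255}]'

```text
clock: 17.17
tool_pos: [0.5285, -0.1296, 0.025]
eef_rot: [0.989, 0.148, -0.0, -0.0]
contact_force: [0.1, 0.6, -1.9]
opening: 0.725
finger_force: 25.0
```

Run:
```python
from h import *
tocradle(.042);print(r.get_state()['contact_force'].round(1))
```

```text
[-0.08  0.99  0.41  1.96 -0.98  0.41 -0.18] [ 0.5285 -0.1296  0.044 ]
xyz [-0.0003, -0.0002, 0.002] rot [-0.0003, 0.0001, 0.0002] |d| 0.002 deg 0.0
[ 0.1  0.6 -1.9]
```

Call:
carry_out --plan '[{"xyz":[0,0,0.0015],"rot":[0,0,0],"grip":255},{"xyz":[0,0,0.0015],"rot":[0,0,0],"grip":255},{"xyz":[0,0,0.0015],"rot":[0,0,0],"grip":0},{"xyz":[0,0,0.0015],"rot":[0,0,0],"grip":0},{"xyz":[0,0,0.0015],"rot":[0,0,0],"grip":0},{"xyz":[0,0,0.0015],"rot":[0,0,0],"grip":0},{"xyz":[0,0,0.0015],"rot":[0,0,0],"grip":0}]'

```text
clock: 17.75
tool_pos: [0.5287, -0.1296, 0.0238]
eef_rot: [0.989, 0.148, 0.0, 0.0]
contact_force: [0.2, 0.3, 0.4]
opening: 0.999
finger_force: 0.0
```

Call:
carry_out --plan '[{"xyz":[0,0,-0.02],"rot":[0,0,0],"grip":0},{"xyz":[0,0,-0.05],"rot":[0,0,0],"grip":0},{"xyz":[0,0,-0.09],"rot":[0,0,0],"grip":0},{"xyz":[0,0,-0.13],"rot":[0,0,0],"grip":0},{"xyz":[0,0,-0.17],"rot":[0,0,0],"grip":0},{"xyz":[0,0,-0.19],"rot":[0,0,0],"grip":0},{"xyz":[0,0,-0.19],"rot":[0,0,0],"grip":0},{"xyz":[0,0,-0.19],"rot":[0,0,0],"grip":0}]'

```text
clock: 18.42
tool_pos: [0.529, -0.1295, 0.2145]
eef_rot: [0.989, 0.148, 0.001, 0.0]
contact_force: [0.3, 0.0, -0.7]
opening: 1.004
finger_force: 0.0
```

Run:
```python
from h import *
im,c=look('w9',(45,100,40),(75,255,255),.062)
t=r.snapshot('top')[:,:,::-1]
o=np.zeros((600,640,3),np.uint8);o[:330]=im[:330];o[340:600,:400]=cv2.resize(t[240:370,240:440],None,fx=2,fy=2);cv2.imwrite('pics/fin.png',o)
```

```text
q [-0.27  0.74  0.75  1.87 -0.68  0.81 -0.43] pos [ 0.529  -0.1295  0.2145] F [ 0.3  0.  -0.7]
[316. 216.] [array([ 529. , -129.2]), array([24.8, 55. ]), np.float64(17.1)]
```

View pics/fin.png

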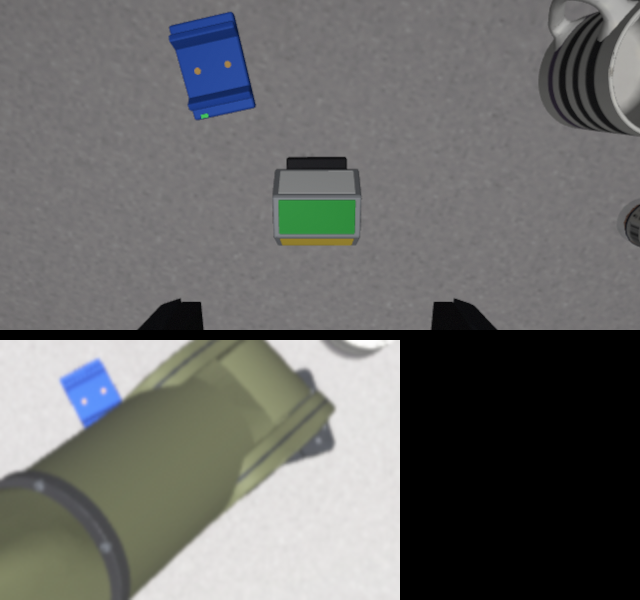

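The timer sits green side up at (316,216) px, centred at (0.529, −0.129) with heading 17.1°. That is within 1 mm and 0.5° of the cradle. Its apparent size fits a top height of 62 mm, so it is seated, and the gripper is clear. Handing in.

```bash
python3 -c "
from plant import r
print(r.finish_job())"
```

```text
the job is handed in; nothing more can be done
None
```

The timer is centred and flat in the black cradle, green side up; the job was handed in at about 18 s, and the egg box, mug, spice jar and teaspoon were not touched.

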